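# Close the biscuit box and tuck its flap

## Task

Close the open biscuit box: push its hinged white flap over with the fingertips until it lies flat on the box, then push it along by its black rib until its edge is fully tucked beneath the red lip and stays shut by itself. Only push and press: do not pinch the flap or touch its paper-lined inner side, and leave the tub, the mug and the glue stick where they stand.

Things in the scene. Friction and masses are not known exactly. Their poses are not given: they have to be found in the camera images.
- box: Cardboard box, 150 (x) x 160 (y) x 60 mm high, filled with biscuits up to 49 mm, stuck to the desk so that it does not move. Origin at the centre of its underside; z up. The flap is hinged along the -x rim, the red lip runs along the +x rim: +x is the direction in which the flap is tucked.
- hinge_mid (a point): Middle of the flap's hinge line, at (-70, 0, 63) mm in the box's frame; the hinge runs along the box's y axis. Turns with the box only.
- lip_edge (a point): Middle of the lower inner edge of the red lip, at (54, 0, 68) mm in the box's frame. The lip is a fixed red bar, 160 mm long, that overhangs inwards over the +x rim: its underside is 68 mm and its top 73 mm above the desk, it reaches from 54 to 75 mm in the box's x, and is closed behind at 70 mm.
- fold (a joint): Flap angle about its hinge, rad: 0 = flat on the box, 1.57 = upright, up to 1.9 = leaning back away from the lip; 1.45 to 1.8 at the start. The crease is stiff and springy: the flap stays where it is left when upright, takes about 2 to 4 N at its rib to push down and, let go before it is tucked, springs up to about 0.6 rad. It cannot pass through the lip.
- tuck (a joint): How far the panel has slid along its own plane away from the hinge, m: 0 to 0.003 at the start, 0.014 = fully home at its stop; it stays where left (2 N of friction). Flat at 0 its edge is 4 mm short of the lip; at 0.014 it is 10 mm beneath it. It passes under (3 mm to spare) only while the flap is pressed down flat; slid out too early it lands on top of the lip.
- rib_top (a point): Middle of the top of the black rib on the flap's outer face (the upper face when closed). The rib is 90 mm long along the hinge direction, 8 mm wide (87 to 95 mm from the hinge at tuck 0) and stands 7 mm above the face. Press the flap down on the hinge side of the rib and push the rib towards the lip.
- flap_edge (a point): Middle of the flap's free edge, half-way through its thickness, 120 mm from the hinge at tuck 0; moves with the flap. The flap panel is white, 150 mm wide (along the hinge) and 4 mm thick (2 mm to either side of the hinge plane).
- liner: White paper liner, 98 x 130 x 2 mm, on the flap's inner face (the face towards the biscuits; the underside when closed). Clean food side: not to be touched by the fingers. Origin on the hinge line (at tuck 0); its x axis points along the flap away from the hinge, z out of the outer face.
- tub_mid (a point): Centre of a loose clear tub of biscuits with white lid and black label, 84 mm across, 103 mm high, upright, beside or beyond the box. Bystander.
- mug_mid (a point): Centre of a loose blue mug, 74 mm across, 88 mm high, with a handle. Bystander.
- glue_mid (a point): Centre of a loose upright yellow glue stick with black cap, 30 mm across, 93 mm high. Bystander.
There are look-alikes about, which are no part of the job. There is more than one size of the box; the one meant has the size given above.

How it is judged:
By the outcome, as a careful person would: the job done as asked, in the order asked, and still so for the second after the job is handed in, with the robot touching nothing.
It also fails if it takes over 48 s, if anything falls off the work surface, if the arm or the gripper's body presses on something with over 40 N, if the wrist force passes 120 N, or if a joint passes its speed limit or range.

## Robot

A 6-joint arm with a two-finger parallel gripper is mounted at the origin on the work surface. World frame = base frame: x ahead of the robot, y to its left, z up, the work surface at z = 0. Lengths are in mm, angles in rad, forces in N, time in s.
With the tool pointing down it reaches from about 350 to 725 mm from the base axis. Payload 4.3 kg.
Tool frame: the origin (TCP) lies between the finger pads; the fingertips stand 17 mm ahead of it and the grasp point (between the pads) lies 2 mm behind it; z points along the fingers, y is the line along which they close (so a half turn about z gives the same grasp; the last joint's range is limited). The gripper opens to 85 mm and grips with 20 to 120 N. Pads are 22 mm wide; open, the fingers measure 114 mm over their backs; the gripper's body (76 mm by 85 mm) begins 54 mm behind the grasp point. The pads swing forward as they close: fully open they stand 13 mm farther back than shut.
Start: joints at [-1.363, 0.377, 0.081, 1.274, 0, 1.46], TCP at [179.686, -546.24, 248.329] pointing down, gripper open.
Joint ranges: [-2.72, 2.72], [-0.84, 1.66], [-1.02, 1.22], [-1.77, 2.12], [-1.37, 1.28], [-3.14, 3.14]. Speed limits (rad/s): [2.57, 2.57, 3.14, 3.14, 3.14, 3.14].

## Interface

Orientations are given as a unit quaternion [w, x, y, z].
In Python, from plant import ctrl gives the robot as it stands.
- The arm moves only by the tool drive_tool, never from a script. Its argument "increments" is a list of rows, each a list of 2 entries, a list of its own where there are three numbers: the shift along the tool's x, y, z each as a share of 0.025 m, from -1 to 1, then the turn about the tool's z as a share of 0.1 rad, from -1 to 1. In form: [[[tx, ty, tz], roll], ...]. A call has 1 to 20 rows; each row shifts and turns the commanded pose from where the row before left it, along the tool's axes as they then stand; what a row does not reach is not made up. A row lasts 1/12 s, in which the tool goes at most 41.7 mm and 7.16 degrees, less where a joint would pass 70% of its speed; a pose out of reach is approached as far as the arm can. A call with a number of a shift or a turn outside -1 to 1 is refused whole. A call with a gripper value outside its range is refused whole. "claw" is the closure, from -1 (fully open) to 1 (shut), set as the call begins (left out, the last holds). The fingers move at their own pace and stop on an object; "newtons" is the grip in N (left out, the last holds). Time passes only in rows, so rows that do not move let the fingers close. It gives the time, the measured TCP pose, the force, the opening and the grip force at its end, in the units of the state.
- ctrl.state(): the state, without advancing time (a new reading comes with each control period).
- ctrl.grab_frame(name): name is "scene" or "top" or "wrist"; returns (picture, depth): 400x640x3 uint8, red, green, blue; 400x640 float32, mm along the optical axis (not along the pixel's ray), 0 where there is no reading.
- ctrl.camera_params(name): a dict with "fx", "fy", "cx", "cy" (pixels), "dist" ([k1, k2, p1, p2, k3] as OpenCV has them; the pictures are not rectified), "eye" and "orientation" of the camera in the world; the wrist camera has in their place "T_tool_cam" (4x4, takes a point from camera to tool coordinates, whose origin is the TCP and whose axes are the flange's). Camera axes: x right, y down, z forward; pixel columns grow to the right and rows downward; lengths in mm; the calibration is good to about 2 mm. A picture is of the moment at which its call begins: read the wrist's pose just before it. camera_params takes no time and is no camera call.
- ctrl.job_done(): hands the job in; it is judged then, once.
Trained networks look in the newest picture that a camera, given by its name, has taken for a name from the list of things; names that differ only in an ending like _2 or _b are one class to them, and where a whole thing is asked for, a point or a joint stands for the part that bears it (a point fixed in the world has none). Each returns a list of dicts, best first, with "conf" (0 to 1); they miss things now and then, are a little off and sometimes report something else, mostly with a low value. They report only what shows in the picture. A call takes as long as a camera call. They do not tell look-alikes from the thing itself.
- ctrl.regions_of(label, camera): "mask" (400x640 bool, what is visible of it) and "box" ([centre column, centre row, width, height] in pixels, round what is visible of it).
The state is a dict: "time": time; "joints": joint angles; "qd": joint speeds; "joint_efforts": joint torques, N m; "eef_pos": TCP position; "orientation": TCP orientation; "ft_force": force on the tool from outside, world axes, zero at the start; "moment": the same for the moment, N m; "finger_gap": finger opening in mm; "grip_force": force on a finger pad.
Only numpy, scipy, OpenCV 4.12 (cv2) and the standard library are available. Lean on these libraries where they do the work, as an engineer would, in place of code of your own. Each camera call takes 0.05 s, during which the arm holds its last target. There are 200 camera calls.

## Working session

There is one attempt and no reset: what is moved stays moved. The work goes in short steps, Python scripts to look and compute and a tool call to move; the robot and the scene stay as the last step left them, time stands still between calls to the robot, and variables do not carry over. Pictures are saved under pics/ and viewed, at most 10 in all, crops included, and the job is handed in when it is done.

Besides the shell and the picture viewer there is one more tool, called after "Request:" as a command line: name --argument value ..., lists and objects as JSON in quotes. drive_tool: Moves the arm, as the interface text tells. Its arguments: {"type":"object","properties":{"increments":{"type":"array","items":{"type":"array"}},"claw":{"type":"number"},"newtons":{"type":"number"}},"required":["increments"]}

```bash
mkdir -p pics; ls
cat > h.py <<'E'
import numpy as np, cv2
from plant import ctrl
from scipy.spatial.transform import Rotation as R
def q(o): return R.from_quat([o[1],o[2],o[3],o[0]]).as_matrix()
def pose(name):
    p=ctrl.camera_params(name)
    if 'eye' in p: return p,q(p['orientation']),np.array(p['eye'])
    s=ctrl.state(); T=np.array(p['T_tool_cam']); Rt=q(s['orientation'])
    return p,Rt@T[:3,:3],Rt@T[:3,3]+np.array(s['eef_pos'])
def K(p): return np.array([[p['fx'],0,p['cx']],[0,p['fy'],p['cy']],[0,0,1.]])
def cloud(name,d,P=None):
    p,Rc,t=P or pose(name)
    v,u=np.mgrid[0:400,0:640]
    n=cv2.undistortPoints(np.stack([u,v],-1).reshape(-1,1,2).astype(np.float64),K(p),np.array(p['dist'])).reshape(400,640,2)
    X=np.dstack([n[...,0]*d,n[...,1]*d,d])@Rc.T+t
    X[d<=0]=np.nan
    return X
def save(n,im): cv2.imwrite('pics/'+n,im[...,::-1])
E
python3 - <<'E'
from h import *
print(ctrl.state())
for n in ('scene','top'):
    P=pose(n); print(n,P[2],P[1].tolist())
    im,d=ctrl.grab_frame(n); save(n+'1.png',im); X=cloud(n,d,P); np.savez('/tmp/%s.npz'%n,im=im,X=X)
    for l in ('box','fold','rib_top','liner','tub_mid','mug_mid','glue_mid','lip_edge'):
        try:
            for r in ctrl.regions_of(l,n)[:4]:
                print(l,round(r['conf'],2),np.round(r['box']),np.round(np.nanmedian(X[r['mask']],0)))
        except Exception as e: print(l,e)
E
```

```text
pics
{'time': 0.0, 'joints': array([-1.36332034e+00,  3.78093774e-01,  7.96284446e-02,  1.27438278e+00,
       -7.11274309e-06,  1.46046221e+00]), 'qd': array([ 0.00126056,  0.00049295,  0.00186327, -0.00126412,  0.00185475,
       -0.00045421]), 'joint_efforts': array([-7.65279601e-04, -4.63597977e+01,  2.69880384e+01,  2.07842962e-02,
       -1.26866044e-05, -6.84570097e-06]), 'eef_pos': array([ 179.53790922, -545.60538719,  247.34428056]), 'orientation': array([-1.02450918e-03,  9.87400617e-01,  1.58237065e-01, -5.33611058e-05]), 'ft_force': array([ 0.57393765,  0.17962629, -0.41811103]), 'moment': array([-0.04901591, -0.0900405 , -0.05376586]), 'grip_force': 0.0, 'finger_gap': 85.40522430000544}
scene [909.85526757 482.61412558 848.30402605] [[-0.8262453711900233, 0.4466945324193426, -0.3431946696755731], [0.5631058883798523, 0.6713739377876673, -0.48183897116300084], [0.015177122882753441, -0.591372158937286, -0.8062559299470953]]
box 0.91 [331. 224. 100. 123.] [594.  62.  49.]
box 0.76 [235. 144. 136. 122.] [ 646. -222.   85.]
box 0.62 [451. 212.  65.  71.] [369. 150.  50.]
fol
[... 1094 characters left out ...]
122.] [ 617. -237.   86.]
fold 0.96 [291. 208.  56.  61.] [537. 105. 170.]
fold 0.73 [280. 306.  75.  68.] [348. 145.  50.]
rib_top 0.91 [290. 207.  59.  59.] [538. 106. 172.]
rib_top 0.85 [467. 169. 113. 116.] [ 622. -246.   86.]
rib_top 0.83 [282. 302.  66.  62.] [353. 142.  50.]
liner 0.67 [289. 206.  60.  60.] [541. 109. 172.]
liner 0.58 [320. 191. 105. 108.] [587.  55.  48.]
tub_mid 0.6 [254. 146.  45.  43.] [675. 188. 102.]
mug_mid 0.68 [381. 257.  40.  48.] [450. -69.   7.]
glue_mid 0.52 [367. 128.  18.  29.] [716. -44.  81.]
lip_edge 0.88 [284. 301.  84.  81.] [357. 137.  50.]
lip_edge 0.73 [316. 192. 111. 105.] [587.  55.  49.]
lip_edge 0.69 [467. 164. 149. 140.] [ 621. -244.   86.]
```

View pics/scene1.png

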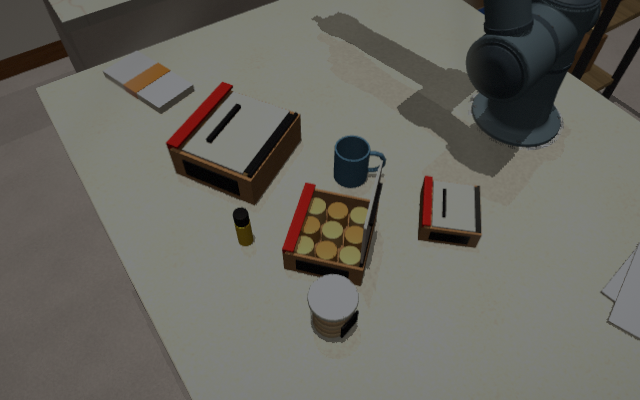

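View pics/top1.png

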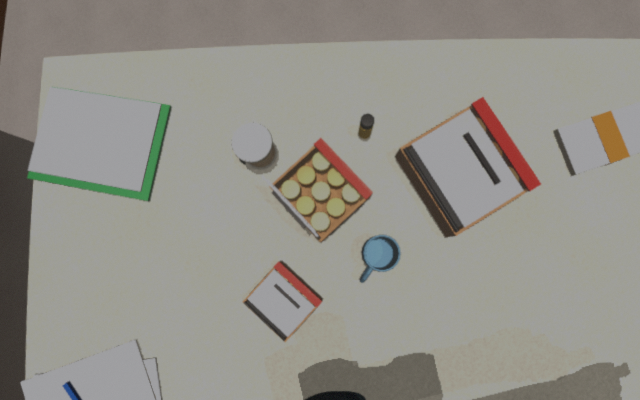

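The open box is at scene (331,224) and top (320,190). Its look-alikes are the bigger closed box at top (467,168) and the smaller closed box at top (284,301). Next I'll check its size and fit its frame.

Run:
```python
from h import *
for n,(u0,u1,v0,v1) in dict(top=(225,425,90,290),scene=(270,400,140,340)).items():
    D=np.load('/tmp/%s.npz'%n); im=D['im'].astype(int); X=D['X']
    r,g,b=im[...,0],im[...,1],im[...,2]
    z=X[...,2]
    M=np.zeros((400,640),bool); M[v0:v1,u0:u1]=1
    red=M&(r>90)&(g<45)&(b<45)&(abs(z-73)<5)
    P=X[red]; print(n,'red',len(P),np.round(P.mean(0),1))
    if len(P)>20:
        c,(w,h),a=cv2.minAreaRect(P[:,:2].astype(np.float32)); print(c,w,h,a)
        bx=cv2.boxPoints((c,(w,h),a)); print(np.round(bx,1).tolist())
    fl=M&(z>85)&(z<200)&(np.hypot(X[...,0]-545,X[...,1]-112)<95)
    P=X[fl]; print('flap n',len(P)); 
    np.save('/tmp/fl_%s.npy'%n,P)
    # lip-ish by whole box outline 50..66
    if len(P)>30:
        c0=np.median(P,0); Q=P
        for _ in range(5):
            m=Q.mean(0); U,S,V=np.linalg.svd(Q-m,full_matrices=False); nn=V[2]; Q=P[abs((P-m)@nn)<4]
        print('flap',len(Q),m,nn,Q.min(0),Q.max(0))
im=np.load('/tmp/scene.npz')['im'][140:360,260:420]
save('crop.png',cv2.convertScaleAbs(cv2.resize(im,None,fx=2.7,fy=2.7,interpolation=cv2.INTER_CUBIC),alpha=1.6))
```

```text
top red 0 [nan nan nan]
flap n 456
flap 367 [539.32970582 107.31699403 171.69437234] [ 0.65014663 -0.72334959 -0.23253971] [485.3401211   54.79728094 154.75122325] [598.76343443 156.44227281 186.53753138]
scene red 738 [631.6   9.1  73.2]
(629.0396728515625, 6.520641326904297) 159.60023498535156 21.19017219543457 41.892845153808594
[[562.5999755859375, -38.900001525878906], [576.7000122070312, -54.70000076293945], [695.5, 51.900001525878906], [681.4000244140625, 67.69999694824219]]
flap n 634
flap 482 [554.25508821 119.41980254 160.5236682 ] [-0.65346728  0.75598572  0.03828974] [482.54790555  55.46172909  85.09455037] [597.4225562  157.87229633 186.7888902 ]<stdin>:8: RuntimeWarning: Mean of empty slice.
  ret = um.true_divide(
```

View pics/crop.png

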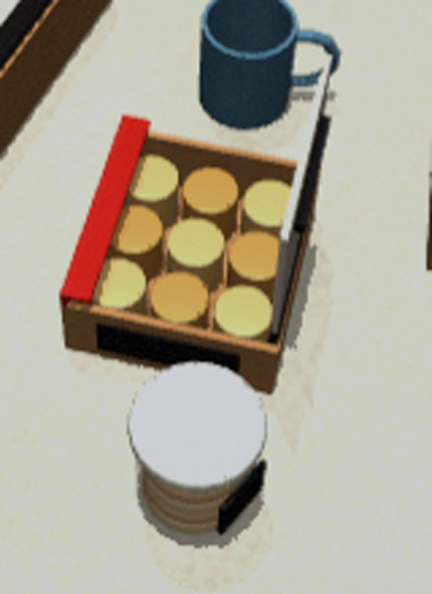

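The lip fits at 160 x 21 mm and the biscuits show, so this is the box meant; the other two are closed and the wrong size. Box +x points along world (0.668, -0.744), its origin is at about (586, 54.5), and the flap is upright (about 1.57 rad). I'll turn the tool so that its y lies along box +x, with the fingers shut, and go round behind the flap.

Request:
drive_tool --increments '[[[0, 0, 0], -1], [[0, 0, 0], -1], [[0, 0, 0], -1], [[0, 0, 0], -1], [[0, 0, 0], -0.13], [[1, -0.41, 0], 0], [[1, -0.41, 0], 0], [[1, -0.41, 0], 0], [[1, -0.41, 0], 0], [[1, -0.41, 0], 0], [[1, -0.41, 0], 0], [[1, -0.41, 0], 0], [[1, -0.41, 0], 0], [[1, -0.41, 0], 0], [[1, -0.41, 0], 0], [[1, -0.41, 0], 0], [[1, -0.41, 0], 0], [[1, -0.41, 0], 0], [[1, -0.41, 0], 0], [[1, -0.41, 0], 0]]' --claw 1 --newtons 20

```text
time: 2.57
eef_pos: [356.7, -180.2, 248.6]
orientation: [0.0, 0.934, 0.356, 0.0]
ft_force: [0.1, -0.2, -0.2]
finger_gap: 0.2
grip_force: 0.0
```

Request:
drive_tool --increments '[[[1, -0.43, 0], 0], [[1, -0.43, 0], 0], [[1, -0.43, 0], 0], [[1, -0.43, 0], 0], [[1, -0.43, 0], 0], [[1, -0.43, 0], 0], [[1, -0.43, 0], 0], [[1, -0.43, 0], 0], [[1, -0.43, 0], 0], [[1, -0.43, 0], 0], [[1, -0.43, 0], 0], [[1, -0.43, 0], 0], [[0.4, 0, 0], 0], [[0, 0, 0], 0], [[0, 0, 0], 0]]'

```text
time: 3.82
eef_pos: [501.0, 121.3, 248.1]
orientation: [0.0, 0.934, 0.357, -0.0]
ft_force: [-0.8, -0.4, 0.1]
finger_gap: 0.0
grip_force: 0.0
```

```bash
cat >> h.py <<'E'
A=np.radians(-48.1); EX=np.array([np.cos(A),np.sin(A)]); EY=np.array([-EX[1],EX[0]]); O=np.array([585.9,54.5])
def bx(p): p=np.asarray(p); d=p[...,:2]-O; return np.stack([d@EX,d@EY,p[...,2]],-1)
E
python3 - <<'E'
from h import *
print(bx(ctrl.state()['eef_pos']))
im,d=ctrl.grab_frame('top'); X=bx(cloud('top',d)); 
save('top2.png',cv2.resize(im[100:300,200:440],None,fx=3,fy=3))
im2,d2=ctrl.grab_frame('scene'); save('scene2.png',cv2.resize(im2[90:300,270:490],None,fx=2.8,fy=2.8)); Y=bx(cloud('scene',d2))
for n,X in (('top',X),('scene',Y)):
    m=(abs(X[...,1])<73)&(X[...,0]>-90)&(X[...,0]<-50)&(X[...,2]>80)&(X[...,2]<195)
    P=X[m]
    for lo in range(80,195,10):
        s=P[(P[:,2]>=lo)&(P[:,2]<lo+10)]
        if len(s): print(n,lo,len(s),np.round(np.percentile(s[:,0],[5,50,95]),1))
E
```

```text
[-106.39348375  -18.59996511  248.0932581 ]
top 90 1 [-66.3 -66.3 -66.3]
top 100 1 [-66.6 -66.6 -66.6]
top 110 1 [-64.7 -64.7 -64.7]
top 130 1 [-65.9 -65.9 -65.9]
top 140 1 [-65.8 -65.8 -65.8]
top 150 74 [-76.6 -73.3 -70.2]
top 160 18 [-75.3 -73.  -70.5]
top 170 57 [-65.5 -64.6 -63.7]
top 180 136 [-69.4 -67.6 -65.7]
scene 80 13 [-71.5 -71.3 -70.1]
scene 90 13 [-71.4 -71.1 -65.8]
scene 100 14 [-71.1 -70.9 -65.1]
scene 110 11 [-70.9 -70.8 -67.7]
scene 120 11 [-70.8 -70.6 -65. ]
scene 130 12 [-70.6 -70.5 -64.9]
scene 140 13 [-70.8 -70.2 -67.1]
scene 150 125 [-77.3 -73.9 -70.2]
scene 160 109 [-76.2 -72.3 -70. ]
scene 170 73 [-70.4 -65.  -63.9]
scene 180 174 [-70.  -68.1 -66.1]
```

View pics/scene2.png

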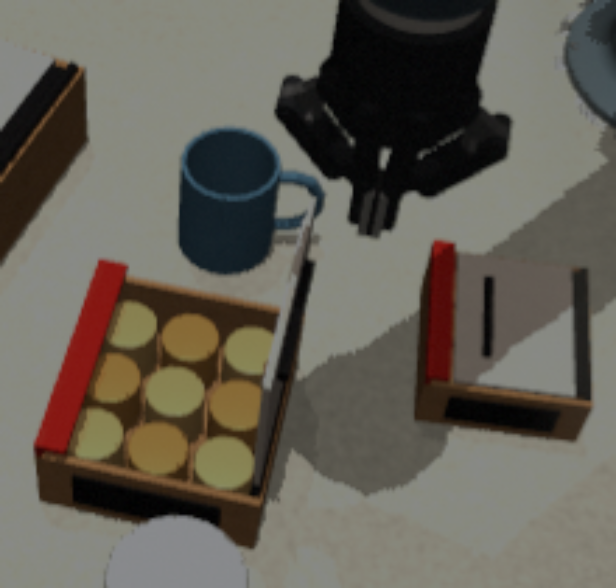

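The picture shows the closed gripper's knuckles (scene2 crop (290,110) and (500,130)) spread along box x, where they could catch the flap. The box and the upright flap are undisturbed. I'll turn the tool another quarter so that the slim side faces the flap.

Request:
drive_tool --increments '[[[0, 0, 0], -1], [[0, 0, 0], -1], [[0, 0, 0], -1], [[0, 0, 0], -1], [[0, 0, 0], -1], [[0, 0, 0], -1], [[0, 0, 0], -1], [[0, 0, 0], -1], [[0, 0, 0], -1], [[0, 0, 0], -1], [[0, 0, 0], -1], [[0, 0, 0], -1], [[0, 0, 0], -1], [[0, 0, 0], -1], [[0, 0, 0], -1], [[0, 0, 0], -0.74], [[0, 0.75, 0.4], 0], [[0, 0, 0.9], 0], [[0, 0, 0], 0]]'

```text
time: 5.5
eef_pos: [512.9, 132.8, 212.6]
orientation: [-0.002, 0.407, 0.913, -0.002]
ft_force: [-0.5, -0.3, -0.9]
finger_gap: 0.3
grip_force: 0.0
```

Run:
```python
from h import *
s=ctrl.state(); print(bx(s['eef_pos']),s['joints'],np.degrees(np.arctan2(*q(s['orientation'])[[1,0],0])))
```

```text
[-107.04911994   -2.06612738  212.58235411] [ 1.33818251e-01  3.03152025e-01 -1.18175411e-01  1.15507451e+00
 -3.95205430e-04  9.72395370e-01] 131.9527399807269
```

Request:
drive_tool --increments '[[[0, 0.08, 0.8], 0], [[0, 0, 0.8], 0], [[0, 0, 0.8], 0], [[0, 0, 0], 0], [[-0.3, 0, 0], 0], [[-0.3, 0, 0], 0], [[-0.3, 0, 0], 0], [[0, 0, 0], 0], [[0, 0, 0], 0]]'

```text
time: 6.25
eef_pos: [532.9, 118.1, 156.9]
orientation: [0.001, 0.407, 0.913, 0.001]
ft_force: [-0.9, 0.8, 0.2]
finger_gap: -0.0
grip_force: 0.0
```

Run:
```python
from h import *
s=ctrl.state(); print(bx(s['eef_pos']),s['ft_force'])
```

```text
[-82.77049086   3.0002545  156.92352676] [-0.88944933  0.79308762  0.18122053]
```

Request:
drive_tool --increments '[[[-0.25, 0, 0.11], 0], [[-0.25, 0, 0.11], 0], [[-0.24, 0, 0.06], 0], [[-0.24, 0, 0.06], 0], [[-0.23, 0, 0.1], 0], [[-0.23, 0, 0.1], 0], [[-0.21, 0, 0.14], 0], [[-0.21, 0, 0.14], 0], [[-0.18, 0, 0.17], 0], [[-0.18, 0, 0.17], 0], [[0, 0, 0], 0]]'

```text
time: 7.17
eef_pos: [568.9, 76.8, 125.7]
orientation: [-0.0, 0.407, 0.914, -0.0]
ft_force: [0.9, 0.6, -0.1]
finger_gap: -0.2
grip_force: 0.0
```

Run:
```python
from h import *
s=ctrl.state(); print(bx(s['eef_pos']),s['ft_force'])
im2,d2=ctrl.grab_frame('scene'); save('scene3.png',cv2.convertScaleAbs(cv2.resize(im2[90:300,270:490],None,fx=2.8,fy=2.8),alpha=1.5))
```

```text
[-27.95394877   2.2298603  125.69672933] [ 0.92864734  0.58421918 -0.06961608]
```

View pics/scene3.png

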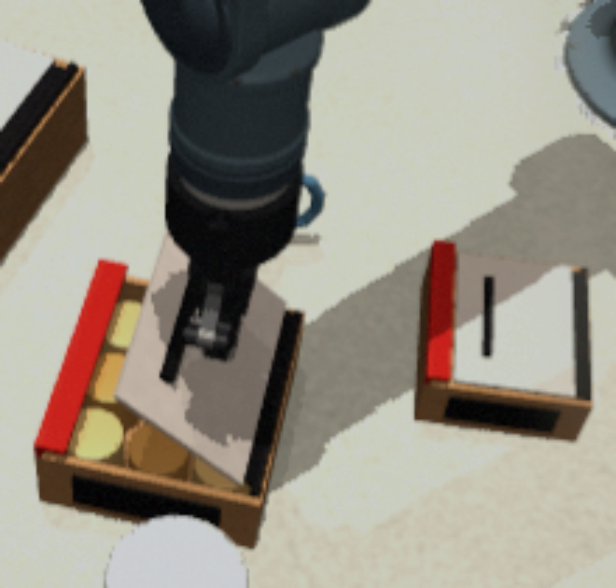

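The flap leans about 50° over, with the fingertips on its outer face on the hinge side of the rib (crop (175,350)). I'll go on down.

Request:
drive_tool --increments '[[[-0.17, 0, 0.16], 0], [[-0.17, 0, 0.16], 0], [[-0.11, 0, 0.22], 0], [[-0.11, 0, 0.22], 0], [[-0.07, 0, 0.24], 0], [[-0.07, 0, 0.24], 0], [[-0.03, 0, 0.25], 0], [[-0.03, 0, 0.25], 0], [[0, 0, 0], 0], [[0, 0, 0], 0]]'

```text
time: 8.05
eef_pos: [581.2, 63.4, 82.8]
orientation: [-0.0, 0.406, 0.914, -0.0]
ft_force: [1.1, -0.1, 0.9]
finger_gap: -0.2
grip_force: 0.5
```

```bash
cat > look.py <<'E'
from h import *
import sys
s=ctrl.state(); print(bx(s['eef_pos']),s['ft_force'],s['time'])
for n in ('scene','top'):
    im,d=ctrl.grab_frame(n); X=bx(cloud(n,d))
    if n=='scene' and len(sys.argv)>1: save(sys.argv[1],cv2.convertScaleAbs(cv2.resize(im[140:310,260:420],None,fx=3.5,fy=3.5,interpolation=cv2.INTER_CUBIC),alpha=1.5))
    lum=im.max(-1).astype(int); sat=lum-im.min(-1)
    m=(abs(X[...,1])<73)&(X[...,0]>-50)&(X[...,0]<56)&(X[...,2]>55)&(X[...,2]<110)&(abs(X[...,1])>48)&(sat<40)&(lum>50)
    P=X[m]
    if len(P)>20:
        k=np.polyfit(P[:,0],P[:,2],1); e=P[:,2]-np.polyval(k,P[:,0]); P=P[abs(e)<6]; k=np.polyfit(P[:,0],P[:,2],1)
        print(n,len(P),'angle',np.arctan(k[0]),'z@-70',np.polyval(k,-70),'xmax',np.percentile(P[:,0],[95,98,100]))
E
python3 look.py scene4.png
```

```text
[-9.72459185  2.46317085 82.7992196 ] [ 1.09171473 -0.14495189  0.87589096] 8.05
scene 927 angle 0.012726607889378131 z@-70 65.45564517874136 xmax [47.23088317 49.64705338 51.49310818]
top 333 angle 0.005198947090469065 z@-70 65.8747120802657 xmax [48.08288011 50.11054641 50.72545617]
```

View pics/scene4.png

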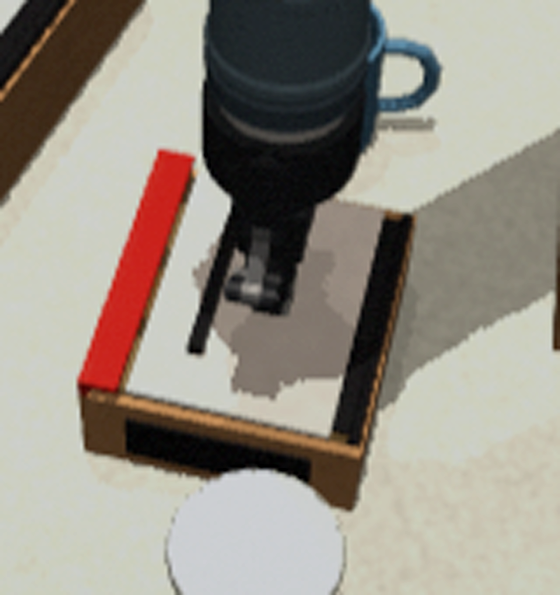

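The flap lies flat (fit about 0.01 rad), its edge at box x of about 51, just short of the lip. Next I press it a little and read the force.

Request:
drive_tool --increments '[[[-0.2, 0, 0.08], 0], [[-0.2, 0, 0.04], 0], [[0, 0, 0], 0], [[0, 0, 0], 0]]'

```text
time: 8.48
eef_pos: [589.2, 55.3, 81.4]
orientation: [0.001, 0.406, 0.914, -0.0]
ft_force: [-1.4, -0.9, 6.8]
finger_gap: -0.2
grip_force: 3.4
```

Request:
drive_tool --increments '[[[-0.1, 0, 0.01], 0], [[-0.1, 0, 0.01], 0], [[-0.1, 0, 0], 0], [[-0.1, 0, 0], 0], [[-0.1, 0, 0], 0], [[-0.1, 0, 0], 0], [[-0.1, 0, 0], 0], [[0, 0, 0], 0], [[0, 0, 0], 0]]'

```text
time: 9.23
eef_pos: [599.6, 44.3, 80.9]
orientation: [-0.001, 0.406, 0.914, 0.001]
ft_force: [-3.9, 4.0, 9.7]
finger_gap: -0.1
grip_force: 4.7
```

```bash
python3 look.py scene5.png
```

```text
[16.74470994  3.35344351 80.89894619] [-3.91080553  4.00657353  9.68763553] 9.2333
scene 939 angle -0.0016039856780789541 z@-70 65.4644090588469 xmax [48.25169704 52.43377384 55.23092539]
top 28 angle -0.11768998514485696 z@-70 78.48885286806507 xmax [54.16286957 54.20816639 54.2436314 ]
```

Request:
drive_tool --increments '[[[-0.08, 0, 0], 0], [[-0.08, 0, 0], 0], [[-0.08, 0, 0], 0], [[0, 0, 0], 0], [[0, 0, 0], 0]]'

```text
time: 9.75
eef_pos: [602.2, 41.2, 80.5]
orientation: [-0.002, 0.406, 0.914, 0.002]
ft_force: [-6.0, 7.0, 11.2]
finger_gap: 0.0
grip_force: 8.0
```

```bash
python3 look.py scene6.png
```

```text
[20.78206473  3.25352337 80.54058069] [-6.02329801  7.04274583 11.16804631] 9.75
scene 948 angle -0.0008127070691060429 z@-70 65.41765123168615 xmax [48.36938653 52.22422639 55.19290002]
```

View pics/scene6.png

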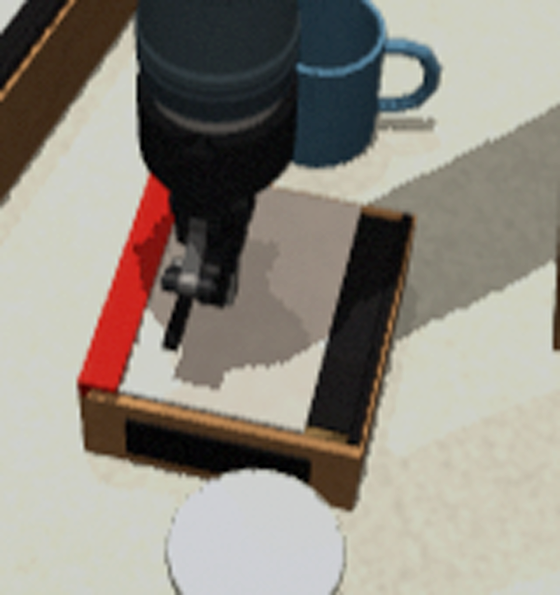

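The edge is under the lip and the rib has moved across to crop (175,330). I push on to make sure it meets the stop.

Request:
drive_tool --increments '[[[-0.1, 0, 0], 0], [[-0.1, 0, 0], 0], [[-0.1, 0, 0], 0], [[0, 0, 0], 0], [[0, 0, 0], 0]]'

```text
time: 10.27
eef_pos: [602.3, 40.4, 79.6]
orientation: [-0.009, 0.404, 0.915, 0.005]
ft_force: [-15.6, 19.0, 17.3]
finger_gap: 0.1
grip_force: 16.7
```

```bash
cat >> look.py <<'E'
    r=(X[...,2]>69)&(X[...,2]<76)&(lum<60)&(sat<20)&(X[...,1]<45)&(abs(X[...,1])>20)&(X[...,0]>0)&(X[...,0]<53)
    print(n,'rib x',r.sum(),np.percentile(X[r][:,0],[5,50,95]) if r.any() else '')
E
python3 look.py
```

```text
[21.43832096  2.83899792 79.55515494] [-15.59307905  18.99479752  17.33352865] 10.2667
scene 950 angle -0.005556523278295678 z@-70 65.59226464494134 xmax [47.13509706 51.89603946 55.04471474]
scene rib x 74 [ 2.80257924 33.11665804 38.55522941]
top rib x 3 [ 3.71932327 17.8511555  28.11356218]
```

At the stop: 25 N with no further travel, and the rib lies at box x of about 31–39. I lift straight up while unloading, so the panel is not dragged back.

Request:
drive_tool --increments '[[[0.08, 0, -0.15], 0], [[0.08, 0, -0.25], 0], [[0.05, 0, -0.4], 0], [[0, 0, -0.6], 0], [[0, 0, -1], 0], [[0, 0, -1], 0], [[0.5, 0, -1], 0], [[1, 0, -1], 0], [[1, 0, 0], 0], [[1, 0, 0], 0], [[1, 0, 0], 0], [[1, 0, 0], 0], [[1, 0, 0], 0], [[0, 0, 0], 0], [[0, 0, 0], 0]]'

```text
time: 11.62
eef_pos: [496.4, 157.9, 215.2]
orientation: [0.001, 0.406, 0.914, -0.0]
ft_force: [0.2, 0.4, -0.9]
finger_gap: -0.0
grip_force: 0.0
```

```bash
python3 look.py scene7.png
```

```text
[-136.75173555    2.42766617  215.21739574] [ 0.20542868  0.39263285 -0.87784737] 11.6167
scene 1151 angle 0.02385579381703216 z@-70 65.52626887583776 xmax [49.22300166 52.49715379 54.63971544]
scene rib x 136 [ 6.71449775 32.26894444 37.5587839 ]
top 1175 angle 0.027124055522750545 z@-70 64.56723748067711 xmax [48.92603617 51.88687419 54.74079982]
top rib x 0
```

View pics/scene7.png

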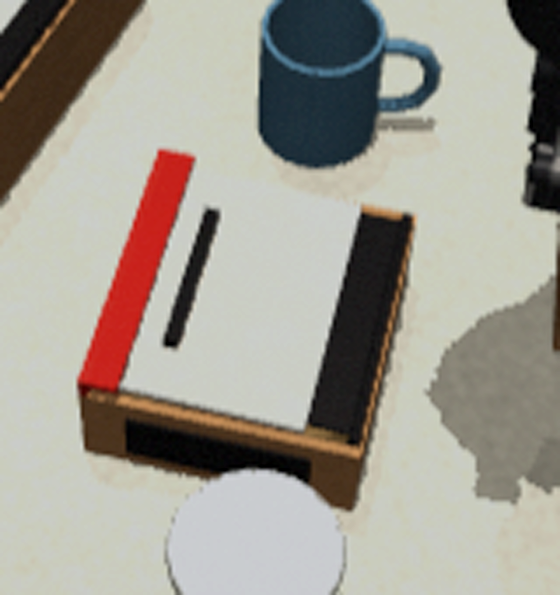

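Run:
```python
from h import *
for n in ('scene','top'):
  for k in range(2):
    im,d=ctrl.grab_frame(n); X=bx(cloud(n,d)); lum=im.max(-1).astype(float)
    B=[]
    for y in range(-36,37,6):
        m=(abs(X[...,1]-y)<3)&(X[...,0]>20)&(X[...,0]<48)&(X[...,2]>60)&(X[...,2]<85)
        w=np.clip(90-lum[m],0,None); B.append((w*X[m][:,0]).sum()/w.sum())
    r=(im[...,0]>70)&(im[...,1]<50)&(im[...,2]<50)&(abs(X[...,1])<60)&(X[...,0]>40)&(X[...,0]<90)&(abs(X[...,2]-73)<4)
    print(n,np.round(B,1),np.median(B),np.percentile(X[r][:,0],[2,50,98]) if r.any() else '')
```

```text
scene [33.9 34.2 34.3 34.2 34.2 33.7 35.  34.3 34.3 34.3 34.1 33.9 34.8] 34.2357080806372 [54.21218525 64.09304492 74.03399334]
scene [33.9 34.2 34.2 34.6 34.  34.3 34.4 34.7 34.2 34.3 34.8 33.8 34.3] 34.29041673484617 [54.2194224  63.88953745 74.07578494]
top [nan nan nan nan nan nan nan nan nan nan nan nan nan] nan 
top [nan nan nan nan nan nan nan nan nan nan nan nan nan] nan <stdin>:8: RuntimeWarning: invalid value encountered in scalar divide
```

The rib centre is at box x of about 34.3 (about 35 expected when fully home, less a small side-view bias). The flap rests up against the underside of the lip, and the robot is clear.

```bash
python3 -c "
from plant import ctrl
print(ctrl.job_done())"
```

```text
the job is handed in; nothing more can be done
None
```

The box is shut and handed in at about 12 s of the 48 s: the flap's edge is tucked home to its stop under the red lip, and it stayed shut when the arm moved clear, with the tub, mug and glue stick never approached.

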